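Lean the amber guard panel over the UV window

ROBOT

A 6-joint arm with a two-finger parallel gripper is mounted at the origin on the work surface. World frame = base frame: x ahead of the robot, y to its left, z up, the work surface at z = 0. Lengths are in m, angles in rad, forces in N, time in s.
With the tool pointing down it reaches from about 0.35 to 0.975 m from the base axis. Payload 4.9 kg.
Tool frame: the origin (TCP) lies on the centre line of the jaws, within the pads' length; the fingertips stand 14 mm ahead of it and the grasp point (between the pads) lies 5 mm behind it; z points along the fingers, y is the line along which they close (so a half turn about z gives the same grasp; the last joint's range is limited). The gripper opens to 85 mm and grips with 20 to 120 N. Pads are 22 mm wide; open, the fingers measure 114 mm over their backs; the gripper's body (76 mm by 85 mm) begins 54 mm behind the grasp point. The pads swing forward as they close: fully open they stand 13 mm farther back than shut.
Start: joints at [1.1, 0.053, 1.613, -0, 1.476, -0.119], TCP at [0.215, 0.587, 0.245] pointing down, gripper open.
Joint ranges: [-3.01, 3.01], [-1.01, 2.22], [0.06, 2.58], [-1.02, 4.17], [0.09, 2.62], [-3.14, 3.14]. Speed limits (rad/s): [2.57, 2.57, 3.14, 3.14, 3.14, 3.14].

INTERFACE

Orientations are given as a unit quaternion [w, x, y, z].
In Python, from plant import * gives the robot as it stands.
- The arm moves only by the tool send_rows, never from a script. Its argument "steps" is a list of rows, each an object with "translation": the shift along the tool's x, y, z in cm, a list of three; "delta_rot": the turn, a rotation vector about the tool's x, y, z in rad, a list of three; "jaw": the finger opening in cm, from 0 to 8.54. In form: [{"translation": [dx, dy, dz], "delta_rot": [rx, ry, rz], "jaw": jaw}, ...]. A call has exactly 8 rows; each row is the pose to reach, as a shift and turn from the pose commanded when the call began, along the tool's axes at that moment; what a row does not reach only later rows make up. A row lasts 1/10 s, in which the tool goes at most 50 mm and 8.59 degrees, less where a joint would pass 70% of its speed; a pose out of reach is approached as far as the arm can. A call with a gripper value outside its range is refused whole. The fingers move at their own pace and stop on an object; the grip force is fixed at half the most. Time passes only in rows, so rows that repeat a pose let the fingers close, or fill a call up. It gives the time, the measured TCP pose, the force, the opening and the grip force at its end, in the units of the state.
- state(): the state, without advancing time (a new reading comes with each control period).
- grab_frame(name): name is "scene" or "top" or "wrist"; returns a dict with "pixels" (480x640x3 uint8, blue, green, red), "range_z" (480x640 float32, m along the optical axis (not along the pixel's ray), 0 where there is no reading), "fx", "fy", "cx", "cy" (pixels), "rvec" (rotation vector, rad) and "tvec" (3), from world to camera coordinates, as OpenCV has them. Camera axes: x right, y down, z forward; pixel columns grow to the right and rows downward; lengths in m; the calibration is good to about 2 mm. The wrist camera is an equidistant fisheye: a pixel r from the principal point sees the ray r / f radians off the axis. A picture is of the moment at which its call begins.
- job_done(): hands the job in; it is judged then, once.
The state is a dict: "time": time; "joint_pos": joint angles; "joint_vel": joint speeds; "joint_efforts": joint torques, N m; "tool_pos": TCP position; "tool_rot": TCP orientation; "contact_force": force on the tool from outside, world axes, zero at the start; "ft_torque": the same for the moment, N m; "gripper_width": opening from 0.0 (shut) to 1.0 (fully open); "grasp_force": force on a finger pad.
Only numpy, scipy, OpenCV 4.12 (cv2) and the standard library are available. Lean on these libraries where they do the work, as an engineer would, in place of code of your own. Each camera call takes 0.05 s, during which the arm holds its last target. There are 200 camera calls.

TASK

Take the amber (orange) guard panel out of the rack and lean it on end, long side up, against the front of the aluminium UV screen, so that it stands centred and square in front of the lit blue window. Set its foot on the bench between screen and yellow stop strip, close to the strip so that it cannot slide out, and let go with the panel resting on the screen's top edge; leave the other two panels standing in the rack.

Things in the scene. Friction and masses are not known exactly. Their poses are not given: they have to be found in the camera images.
- amber_panel: Orange-amber rigid panel, 90 mm wide, 10 mm thick, 240 mm tall, standing on its short edge in one of the three slots of the rack; about 0.26 kg. Origin: centre of its foot (bottom face). Its z runs up the 240 mm height, x through the 10 mm thickness, y along the 90 mm width.
- rack: Fixed grey rack; origin under its centre. Three slots 12 mm wide along its y, at x = -75, 0, 75 mm; floor 10 mm, slot walls 55 mm above the bench. Panels stand face to face, each one's x and y along the rack's: a panel lifted 50 mm or more comes out edgewise along y (its +y is towards the screen).
- screen: Fixed aluminium sheet 150 high, 220 wide, 8 thick; ends bent back to x=-70, y=+-155. Origin: on the bench at its front face, below the centre of the lit blue window (50 x 60, 85 up). x out of the front (away from the robot, to the strip), y along it, z up. Yellow stop strip on the bench, parallel: x 70 to 82, 15 high, 220 long. Behind, x<-30: dial, under 45 high. All mm.
- aluminium_panel: Bare aluminium panel, 90 mm wide, 10 mm thick, 240 mm tall, standing on its short edge, same origin and axes as the amber one; stays in the rack.
- black_panel: Black plastic panel, 90 mm wide, 10 mm thick, 240 mm tall, standing on its short edge, same origin and axes as the amber one; stays in the rack.
Not all that is in view belongs to the job. What is shaped like the aluminium_panel but green is not meant.

How it is judged:
By the outcome, as a careful person would: the job done as asked, in the order asked, and still so for the second after the job is handed in, with the robot touching nothing.
It also fails if it takes over 42 s, if anything falls off the work surface, if the arm or the gripper's body presses on something with over 40 N, if the wrist force passes 120 N, or if a joint passes its speed limit or range.

## Working session

There is one attempt and no reset: what is moved stays moved. The work goes in short steps, Python scripts to look and compute and a tool call to move; the robot and the scene stay as the last step left them, time stands still between calls to the robot, and variables do not carry over. Pictures are saved under pics/ and viewed, at most 10 in all, crops included, and the job is handed in when it is done.

Besides the shell and the picture viewer there is one more tool, called after "Emit:" as a command line: name --argument value ..., lists and objects as JSON in quotes. send_rows: Moves the arm, as the interface text tells. Its arguments: {"type":"object","properties":{"steps":{"type":"array","items":{"type":"object","properties":{"translation":{"type":"array","items":{"type":"number"}},"delta_rot":{"type":"array","items":{"type":"number"}},"jaw":{"type":"number"}}}}},"required":["steps"]}

```bash
mkdir -p pics; ls
cat > h.py <<'E'
from plant import *
import numpy as np, cv2
from scipy.spatial.transform import Rotation as R
def grab(n):
    f=grab_frame(n); f['R']=cv2.Rodrigues(np.array(f['rvec'],float))[0]; f['t']=np.array(f['tvec'],float).ravel(); return f
def world(f):
    z=f['range_z']; v,u=np.mgrid[:480,:640]
    P=np.stack([(u-f['cx'])/f['fx']*z,(v-f['cy'])/f['fy']*z,z],-1)
    W=(P-f['t'])@f['R']; W[z==0]=np.nan; return W
E
python3 - <<'E'
from h import *
s=state();print(s['time'],s['tool_pos'],s['tool_rot'])
for n in('scene','top'):
    f=grab(n); cv2.imwrite(f'pics/{n}0.png',f['pixels']); np.savez(f'{n}0.npz',W=world(f),px=f['pixels']); print(n,-f['R'].T@f['t'])
E
```

```text
pics
0.0 [0.21507014 0.58619193 0.24405749] [-2.96482474e-04  1.74942570e-01  9.84578101e-01 -9.86512203e-04]
scene [ 0.6856958  -0.67552796  0.61518277]
top [0.333941   0.00876985 1.13708054]
```

View pics/scene0.png

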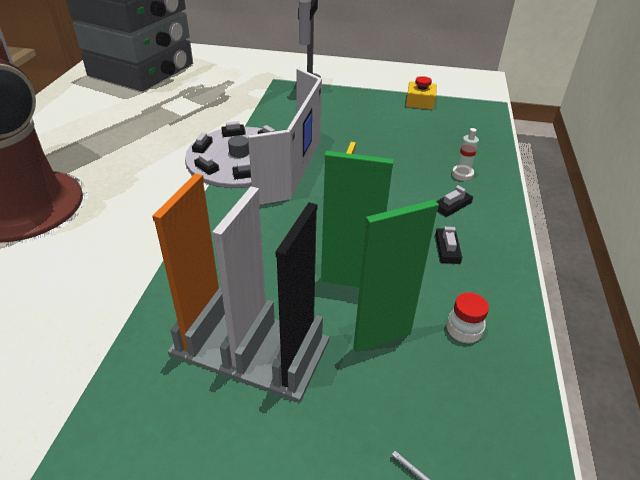

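View pics/top0.png

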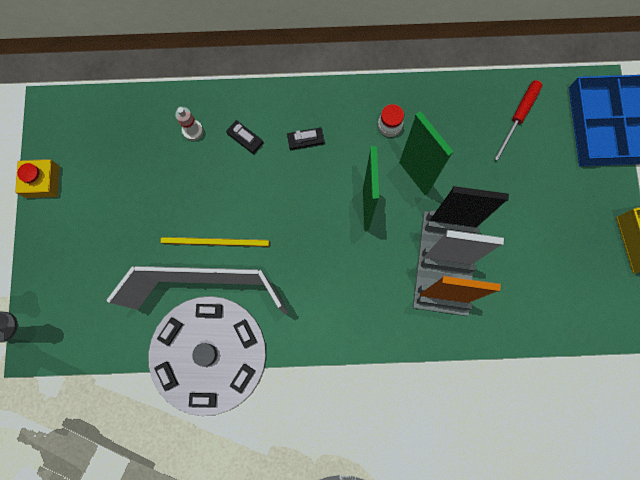

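Scene: amber (187,260), aluminium (240,275) and black (298,295) stand in the rack. The green look-alikes are at (358,220) and (398,275), and the blue window is at (308,135). Only the orange one can be amber_panel. In the top view it is at (460,290), with the screen edge at (197,272) and the strip at (215,242). I'll measure now, with one close crop to check.

Run:
```python
from h import *
S=np.load('scene0.npz');T=np.load('top0.npz')
cv2.imwrite('pics/crop.png',np.hstack([cv2.resize(S['px'][160:400,140:340],(400,480)),cv2.resize(T['px'][180:330,400:525],(400,480))]))
def rect(P,name):
    r=cv2.minAreaRect(P[:,:2].astype(np.float32)*1000);print(name,len(P),np.round(r[0],1),np.round(r[1],1),round(r[2],2),'z',np.round(np.percentile(P[:,2],[1,50,99]),4))
def line(P):
    vx,vy,x,y=cv2.fitLine(P[:,:2].astype(np.float32),cv2.DIST_HUBER,0,.001,.001).ravel(); return vx,vy,x,y
for n,D in(('scene',S),('top',T)):
    W=D['W'];h=cv2.cvtColor(D['px'],cv2.COLOR_BGR2HSV);H,s,v=h[...,0],h[...,1],h[...,2]
    ok=~np.isnan(W[...,2])
    am=(H>7)&(H<18)&(s>150)&ok&(W[...,1]<0)&(W[...,0]>.2)&(abs(W[...,2]-.15)<.15)
    am=cv2.erode(am.astype(np.uint8),np.ones((3,3)))>0
    P=W[am]; rect(P,n+' amber')
    top=P[P[:,2]>P[:,2].max()-.008]; rect(top,n+' ambertop'); print(np.round(line(P),4))
    ye=(H>22)&(H<34)&(s>150)&ok&(W[...,1]>0.05)&(W[...,1]<.55)&(W[...,2]<.03)&(W[...,2]>.008)
    if ye.sum()>10: rect(W[ye],n+' strip')
    bl=(H>105)&(H<130)&(s>100)&ok&(W[...,1]>0.05)&(W[...,2]>.03)&(W[...,2]<.14)
    if bl.sum()>10: P=W[bl];rect(P,n+' window');print(P.mean(0),line(P),P.min(0),P.max(0))
    sc=ok&(s<60)&(W[...,2]>.143)&(W[...,2]<.158)&(W[...,1]>0.05)&(W[...,1]<.6)&(W[...,0]>.25)&(W[...,0]<.6)
    P=W[sc];rect(P,n+' screentop')
    F=P[P[:,0]>.385]; 
    for a in np.arange(.1,.5,.03):
        q=P[(P[:,1]>a)&(P[:,1]<a+.03)]
        if len(q): print(round(a,2),len(q),np.round([q[:,0].min(),q[:,0].max()],4))
    for nm,m in(('alu',(s<60)&(v>120)),('blk',(v<50)),('grn',(H>50)&(H<75))):
        m=m&ok&(W[...,2]>.228)&(W[...,2]<.27)&(W[...,1]<.1)&(W[...,0]>.25)
        if m.sum()>10: rect(W[m],n+' '+nm)
    rk=ok&(W[...,2]>.050)&(W[...,2]<.057)&(s<60)&(W[...,1]<-.05)&(W[...,0]>.25)&(W[...,0]<.65)
    if rk.sum()>10: rect(W[rk],n+' rackwalls')
    g=ok&(H>50)&(H<75)&(W[...,2]>.03)
    nn,lab=cv2.connectedComponents(cv2.erode(g.astype(np.uint8),np.ones((3,3))))
    for i in range(1,nn):
        if (lab==i).sum()>60: P=W[lab==i]; print('green',P.min(0).round(3),P.max(0).round(3))
```

```text
scene amber 5679 [ 442.9 -219.9] [90.7 11.2] 78.38 z [0.0598 0.1733 0.2517]
scene ambertop 550 [ 443.1 -219.5] [89.9 11.2] 78.3 z [0.2448 0.2507 0.2524]
[ 0.1859  0.9826  0.4453 -0.2244]
scene strip 57 [582.3 317.3] [47.5 11.3] 87.31 z [0.0086 0.0162 0.0183]
scene window 231 [600.7 407.7] [450.9  31.4] 59.5 z [0.0521 0.089  0.1193]
[0.50260526 0.23703768 0.08820595] (np.float32(0.07900907), np.float32(0.9968739), np.float32(0.50160915), np.float32(0.23431164)) [0.49861166 0.20545311 0.04289227] [0.72862954 0.59394568 0.12160937]
scene screentop 774 [462.4 342.8] [ 90.3 504. ] 1.93 z [0.1432 0.1498 0.1572]
0.1 186 [0.4331 0.4923]
0.13 56 [0.4758 0.4951]
0.16 50 [0.4884 0.4966]
0.19 49 [0.4903 0.4992]
0.22 42 [0.4924 0.5009]
0.25 39 [0.4935 0.5027]
0.28 39 [0.4952 0.5049]
0.31 37 [0.4986 0.5072]
0.34 72 [0.4735 0.5073]
0.37 65 [0.444  0.4862]
scene alu 521 [ 485. -226.] [92.  75.8] 81.04 z [0.2494 0.2512 0.2526]
scene blk 1116 [ 589.2 -247.2] [92.1 11.2] 79.45 z [0.2286 0.2489 0.2522]
scene grn 1978 [ 594.  -177.1] [266.  164.2] 40.19 z [0.2283 0.2391 0.2511]
scene rackwalls 1823 [ 515
[... 382 characters left out ...]
7 [460.7 337.8] [ 87.9 492.8] 1.71 z [0.1435 0.1503 0.1555]
0.1 154 [0.431  0.4904]
0.13 82 [0.4835 0.4917]
0.16 86 [0.4854 0.4948]
0.19 81 [0.4877 0.4956]
0.22 87 [0.4891 0.4988]
0.25 84 [0.4916 0.4997]
0.28 84 [0.4935 0.5031]
0.31 84 [0.4957 0.504 ]
0.34 132 [0.4703 0.5044]
0.37 123 [0.4437 0.48  ]
top alu 380 [ 514.5 -231. ] [90.7 11.6] 79.6 z [0.247  0.2511 0.2549]
top blk 645 [ 612.2 -197.3] [196.9 165.4] 60.59 z [0.2283 0.2492 0.2541]
top grn 913 [ 573.6 -191.4] [313.5 165.3] 40.03 z [0.2285 0.2407 0.2518]
top rackwalls 802 [ 513.8 -232. ] [ 99.2 181.8] 79.65 z [0.0502 0.0547 0.057 ]
green [ 0.658 -0.207  0.037] [ 0.735 -0.153  0.246]
green [ 0.587 -0.081  0.052] [ 0.678 -0.071  0.246]
```

View pics/crop.png

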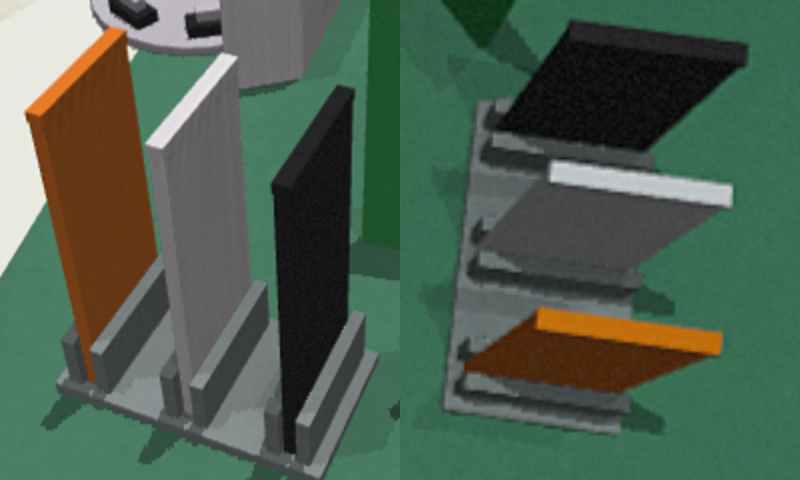

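Crop confirmed: the orange panel is in the left slot (scene crop (95,210), top crop (590,350)). Next is the conversion from target pose to move numbers, and a cleaner window estimate.

```bash
cat >> h.py <<'E'
YS=-np.radians(3.75)
def Rt(yaw,tilt=0):  # tool: y at yaw, x=+90deg, z down; tilt leans the panel's top to -y_tool (=-x of screen)
    c,s=np.cos(yaw),np.sin(yaw)
    A=R.from_matrix(np.array([[-s,c,0],[c,s,0],[0,0,-1]]).T)
    return A*R.from_rotvec([tilt,0,0]) 
def rel(p,Rg,s=None):
    s=s or state(); q=np.array(s['tool_rot']);R0=R.from_quat(q[[1,2,3,0]])
    print('trans cm',np.round(R0.inv().apply(np.array(p)-s['tool_pos'])*100,2),'rot',np.round((R0.inv()*Rg).as_rotvec(),3))
E
python3 - <<'E'
from h import *
S=np.load('scene0.npz');W=S['W'];h=cv2.cvtColor(S['px'],cv2.COLOR_BGR2HSV)
m=(h[...,0]>105)&(h[...,0]<130)&(h[...,1]>100)&(W[...,1]>.15)&(W[...,1]<.35)&(W[...,0]<.53)&(W[...,2]>.03)&(W[...,2]<.14)
P=W[m];print(m.sum(),np.median(P,0),np.percentile(P,[2,98],0))
vx,vy,x,y=cv2.fitLine(P[:,:2].astype(np.float32),cv2.DIST_HUBER,0,.001,.001).ravel();print(vx/vy,x,y)
print(Rt(0,.3).as_matrix().round(2))
rel([.40,.22,.34],Rt(-.185)); rel([.4415,-.218,.34],Rt(-.185))
E
```

```text
230 [0.50174424 0.23430411 0.08912027] [[0.4991418  0.20766179 0.05443939]
 [0.50381914 0.26551015 0.11823662]]
0.071112886 0.50162256 0.23548591
[[ 0.    0.96 -0.3 ]
 [ 1.    0.    0.  ]
 [ 0.   -0.3  -0.96]]
trans cm [-29.97 -28.03  -9.54] rot [-2.000e-03  1.000e-03  1.404e+00]
trans cm [-48.96 -67.71  -9.47] rot [-2.000e-03  1.000e-03  1.404e+00]
```

Emit:
send_rows --steps '[{"translation":[-2,-2,-5],"delta_rot":[0,0,0.14],"jaw":6},{"translation":[-5,-5,-9.5],"delta_rot":[0,0,0.28],"jaw":6},{"translation":[-8,-8,-9.5],"delta_rot":[0,0,0.42],"jaw":6},{"translation":[-12,-11.5,-9.5],"delta_rot":[0,0,0.56],"jaw":6},{"translation":[-16,-15,-9.5],"delta_rot":[0,0,0.7],"jaw":6},{"translation":[-20,-18.5,-9.5],"delta_rot":[0,0,0.84],"jaw":6},{"translation":[-23,-21.5,-9.5],"delta_rot":[0,0,0.98],"jaw":6},{"translation":[-26,-24.5,-9.5],"delta_rot":[0,0,1.12],"jaw":6}]'

```text
time: 0.9
tool_pos: [0.3748, 0.2662, 0.3399]
tool_rot: [0.0, 0.673, 0.739, -0.0]
contact_force: [0.6, 0.8, 0.1]
gripper_width: 0.703
grasp_force: 0.0
```

Run:
```python
from h import *
s=state();print(s['tool_pos'],s['joint_pos'],s['gripper_width']); rel([.4415,-.218,.33],Rt(-.185))
```

```text
[0.37481676 0.26615409 0.33985827] [ 4.55417053e-01 -3.92375254e-01  1.85068920e+00 -1.18255433e-04
  1.68350483e+00  3.61732265e-01] 0.7033285918419838
trans cm [-48.83   2.11   0.99] rot [-0.     0.     0.279]
```

Emit:
send_rows --steps '[{"translation":[-4.5,0.2,0],"delta_rot":[0,0,0.05],"jaw":6},{"translation":[-9,0.4,0],"delta_rot":[0,0,0.1],"jaw":6},{"translation":[-13.5,0.6,0],"delta_rot":[0,0,0.15],"jaw":6},{"translation":[-18,0.8,0],"delta_rot":[0,0,0.2],"jaw":6},{"translation":[-22.5,1,0],"delta_rot":[0,0,0.25],"jaw":6},{"translation":[-27,1.2,0],"delta_rot":[0,0,0.279],"jaw":6},{"translation":[-31.5,1.4,0],"delta_rot":[0,0,0.279],"jaw":6},{"translation":[-35,1.6,0],"delta_rot":[0,0,0.279],"jaw":6}]'

```text
time: 1.7
tool_pos: [0.4247, -0.081, 0.3399]
tool_rot: [-0.0, 0.768, 0.64, -0.0]
contact_force: [0.7, 0.4, 0.4]
gripper_width: 0.701
grasp_force: 0.0
```

Run:
```python
from h import *
f=grab('wrist'); print(f['fx'],f['cx'],f['cy'],-f['R'].T@f['t']); cv2.imwrite('pics/w1.png',f['pixels'])
rel([.4415,-.218,.33],Rt(-.185))
```

```text
371.64829954431775 325.5740320678959 244.14824342582693 [ 0.43732692 -0.01598125  0.46831667]
trans cm [-12.82   4.08   0.99] rot [-0.001  0.003 -0.001]
```

View pics/w1.png

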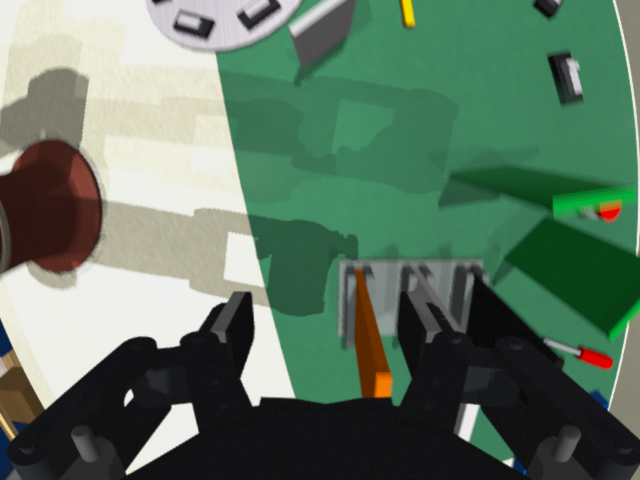

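The wrist view shows the amber top edge at (380,383), right of the finger mid-line at column 325, with the other panels to its right. I'll move above it.

Emit:
send_rows --steps '[{"translation":[-2,1,0],"delta_rot":[0,0,0],"jaw":5},{"translation":[-5,2,0],"delta_rot":[0,0,0],"jaw":5},{"translation":[-8,3,0],"delta_rot":[0,0,0],"jaw":5},{"translation":[-11,4.08,0],"delta_rot":[0,0,0],"jaw":5},{"translation":[-12.8,4.08,1],"delta_rot":[0,0,0],"jaw":5},{"translation":[-12.8,4.08,1],"delta_rot":[0,0,0],"jaw":5},{"translation":[-12.8,4.08,1],"delta_rot":[0,0,0],"jaw":5},{"translation":[-12.8,4.08,1],"delta_rot":[0,0,0],"jaw":5}]'

```text
time: 2.55
tool_pos: [0.4425, -0.211, 0.3306]
tool_rot: [0.0, 0.767, 0.641, 0.0]
contact_force: [-0.2, 0.2, -0.5]
gripper_width: 0.588
grasp_force: 0.0
```

```bash
cat >> h.py <<'E'
def wworld(f):
    z=f['range_z']; v,u=np.mgrid[:480,:640]
    a,b=(u-f['cx'])/f['fx'],(v-f['cy'])/f['fy'];r=np.hypot(a,b)+1e-9;t=np.tan(r)/r
    W=(np.stack([a*t*z,b*t*z,z],-1)-f['t'])@f['R'];W[z==0]=np.nan;return W
E
python3 - <<'E'
from h import *
f=grab('wrist'); W=wworld(f);cv2.imwrite('pics/w2.png',f['pixels'][200:,150:550])
h=cv2.cvtColor(f['pixels'],cv2.COLOR_BGR2HSV)
m=(h[...,0]>7)&(h[...,0]<20)&(h[...,1]>150)&(W[...,2]>.24)&(W[...,2]<.26)
m=cv2.erode(m.astype(np.uint8),np.ones((3,3)))>0
P=W[m];r=cv2.minAreaRect(P[:,:2].astype(np.float32)*1000);print(m.sum(),r,P[:,2].mean(),np.median(P,0))
s=state();print(s['tool_pos'],s['gripper_width'])
s_=np.array(s['tool_rot']);R0=R.from_quat(s_[[1,2,3,0]])
L=R0.inv().apply(P-s['tool_pos']);print(np.percentile(L,[2,50,98],0).round(4),np.polyfit(L[:,0],L[:,1],1))
E
```

```text
2205 ((441.4023742675781, -218.1591796875), (90.39539337158203, 9.480517387390137), 79.43524169921875) 0.25024535226410377 [ 0.44220044 -0.21305197  0.25025909]
[ 0.44253486 -0.21101622  0.33078782] 0.5838318600958623
[[-0.0497 -0.0044  0.0793]
 [-0.0021  0.0001  0.0805]
 [ 0.0369  0.0047  0.0819]] [0.00096915 0.00011904]
```

View pics/w2.png

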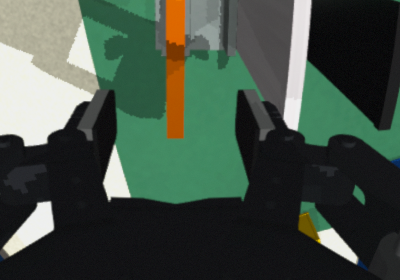

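Wrist crop: the amber edge is at (175,70), centred between the fingers (110 and 240), and squareness is good. I'll go down 11 cm and shift -0.7 cm along the panel.

Emit:
send_rows --steps '[{"translation":[-0.7,0,2],"delta_rot":[0,0,0],"jaw":5},{"translation":[-0.7,0,4],"delta_rot":[0,0,0],"jaw":5},{"translation":[-0.7,0,6],"delta_rot":[0,0,0],"jaw":5},{"translation":[-0.7,0,8],"delta_rot":[0,0,0],"jaw":5},{"translation":[-0.7,0,10],"delta_rot":[0,0,0],"jaw":5},{"translation":[-0.7,0,11],"delta_rot":[0,0,0],"jaw":5},{"translation":[-0.7,0,11],"delta_rot":[0,0,0],"jaw":5},{"translation":[-0.7,0,11],"delta_rot":[0,0,0],"jaw":3}]'

```text
time: 3.4
tool_pos: [0.4415, -0.2187, 0.2213]
tool_rot: [0.001, 0.768, 0.641, 0.0]
contact_force: [-0.3, -0.0, 1.2]
gripper_width: 0.428
grasp_force: 0.0
```

Emit:
send_rows --steps '[{"translation":[0,0,0],"delta_rot":[0,0,0],"jaw":0},{"translation":[0,0,0],"delta_rot":[0,0,0],"jaw":0},{"translation":[0,0,0],"delta_rot":[0,0,0],"jaw":0},{"translation":[0,0,0],"delta_rot":[0,0,0],"jaw":0},{"translation":[0,0,0],"delta_rot":[0,0,0],"jaw":0},{"translation":[0,0,0],"delta_rot":[0,0,0],"jaw":0},{"translation":[0,0,0],"delta_rot":[0,0,0],"jaw":0},{"translation":[0,0,0],"delta_rot":[0,0,0],"jaw":0}]'

```text
time: 4.2
tool_pos: [0.4416, -0.2192, 0.2219]
tool_rot: [0.001, 0.768, 0.641, 0.0]
contact_force: [-0.7, 0.6, 6.2]
gripper_width: 0.104
grasp_force: 59.6
```

Emit:
send_rows --steps '[{"translation":[0,0,-0.5],"delta_rot":[0,0,0],"jaw":0},{"translation":[0,0,-1.5],"delta_rot":[0,0,0],"jaw":0},{"translation":[0,0,-2.5],"delta_rot":[0,0,0],"jaw":0},{"translation":[0,0,-3.5],"delta_rot":[0,0,0],"jaw":0},{"translation":[0,0,-4.5],"delta_rot":[0,0,0],"jaw":0},{"translation":[0,0,-5.5],"delta_rot":[0,0,0],"jaw":0},{"translation":[0,0,-6.5],"delta_rot":[0,0,0],"jaw":0},{"translation":[0,0,-7],"delta_rot":[0,0,0],"jaw":0}]'

```text
time: 5.0
tool_pos: [0.4414, -0.219, 0.2919]
tool_rot: [0.001, 0.768, 0.641, 0.0]
contact_force: [0.1, 0.0, -1.2]
gripper_width: 0.107
grasp_force: 58.6
```

Emit:
send_rows --steps '[{"translation":[0.5,0,0],"delta_rot":[0,0,0],"jaw":0},{"translation":[2,0,0],"delta_rot":[0,0,0],"jaw":0},{"translation":[4,0,0],"delta_rot":[0,0,0],"jaw":0},{"translation":[6,0,0],"delta_rot":[0,0,0],"jaw":0},{"translation":[8,0,0],"delta_rot":[0,0,0],"jaw":0},{"translation":[10,0,0],"delta_rot":[0,0,0],"jaw":0},{"translation":[12,0,0],"delta_rot":[0,0,0],"jaw":0},{"translation":[13,0,0],"delta_rot":[0,0,0],"jaw":0}]'

```text
time: 5.8
tool_pos: [0.4641, -0.0886, 0.2895]
tool_rot: [-0.001, 0.767, 0.642, -0.0]
contact_force: [-0.1, -0.4, -1.7]
gripper_width: 0.109
grasp_force: 58.5
```

Run:
```python
from h import *
s=state();print(s['tool_pos'],s['gripper_width'],s['contact_force'])
f=grab('scene');cv2.imwrite('pics/s2.png',f['pixels'])
W=world(f);h=cv2.cvtColor(f['pixels'],cv2.COLOR_BGR2HSV)
am=(h[...,0]>7)&(h[...,0]<18)&(h[...,1]>150)&(W[...,1]<.1)&(W[...,0]>.2)&(W[...,2]<.35)
P=W[cv2.erode(am.astype(np.uint8),np.ones((3,3)))>0];print(P.min(0),P.max(0))
rel([.555,.02,.292],Rt(-.067)); rel([.555,.237,.292],Rt(-.067))
```

```text
[ 0.4640616  -0.08856153  0.28947093] 0.10904820304172688 [-0.08840107 -0.39999782 -1.70609665]
[ 0.45296826 -0.13472218  0.15320487] [ 0.4773177  -0.04841741  0.31995619]
trans cm [12.24  7.03 -0.22] rot [-0.001 -0.002 -0.11 ]
trans cm [33.6   3.2  -0.19] rot [-0.001 -0.002 -0.11 ]
```

View pics/s2.png

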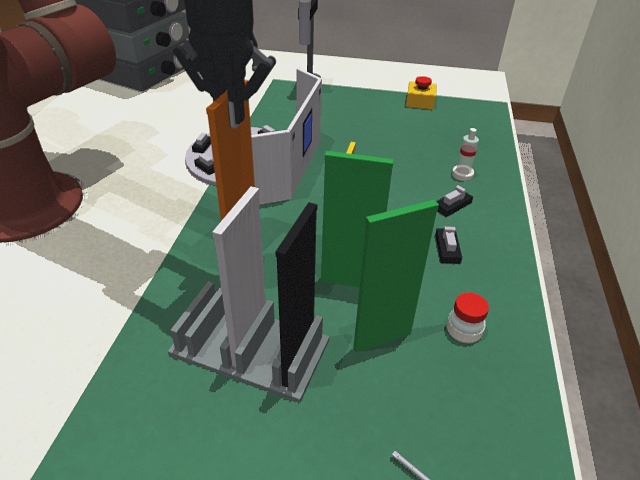

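The scene view shows amber held upright at (235,150), clear of the rack, with the other two still standing. I'll swing out in front of the screen line.

Emit:
send_rows --steps '[{"translation":[0.5,0.5,0],"delta_rot":[0,0,-0.01],"jaw":0},{"translation":[2,1.6,-0.1],"delta_rot":[0,0,-0.03],"jaw":0},{"translation":[3.5,2.8,-0.2],"delta_rot":[0,0,-0.05],"jaw":0},{"translation":[5,4.1,-0.2],"delta_rot":[0,0,-0.07],"jaw":0},{"translation":[7,5.5,-0.2],"delta_rot":[0,0,-0.09],"jaw":0},{"translation":[9,6.6,-0.2],"delta_rot":[0,0,-0.11],"jaw":0},{"translation":[11,7.1,-0.2],"delta_rot":[0,0,-0.11],"jaw":0},{"translation":[12.2,7.0,-0.2],"delta_rot":[0,0,-0.11],"jaw":0}]'

```text
time: 6.65
tool_pos: [0.5558, 0.0172, 0.2917]
tool_rot: [-0.0, 0.731, 0.682, -0.0]
contact_force: [0.0, 0.4, -2.5]
gripper_width: 0.109
grasp_force: 58.6
```

Run:
```python
from h import *
s=state();print(s['tool_pos'])
f=grab('wrist'); W=wworld(f);cv2.imwrite('pics/w3.png',f['pixels']);np.savez('w3.npz',W=W,px=f['pixels'])
h=cv2.cvtColor(f['pixels'],cv2.COLOR_BGR2HSV)
m=(h[...,0]>20)&(h[...,0]<34)&(h[...,1]>150)&(W[...,2]>.012)&(W[...,2]<.02)&(W[...,1]>.08)&(W[...,1]<.4)
P=W[m];print('strip',cv2.minAreaRect(P[:,:2].astype(np.float32)*1000),np.median(P,0))
m=(abs(W[...,2]-.15)<.006)&(W[...,1]>.13)&(W[...,1]<.34)&(abs(W[...,0]-.497)<.025)&(h[...,1]<70)
P=W[m];print(m.sum())
for a in np.arange(.13,.34,.03):
    q=P[(P[:,1]>a)&(P[:,1]<a+.03)]
    if len(q):print(round(a+.015,3),np.percentile(q[:,0],[2,98]).round(4))
m=(h[...,0]>105)&(h[...,0]<130)&(h[...,1]>100)&(abs(W[...,0]-.5)<.03)&(abs(W[...,1]-.24)<.06)
P=W[m];print('win',m.sum(), (P.min(0),P.max(0)) if m.sum() else '')
rel([.555,.237,.292],Rt(-.067))
```

```text
[0.55584687 0.01717853 0.29171693]
strip ((572.34375, 187.91551208496094), (124.95748901367188, 11.627437591552734), 86.59367370605469) [0.57229817 0.1859696  0.01478147]
1067
0.145 [0.4856 0.4943]
0.175 [0.4876 0.4964]
0.205 [0.4894 0.4977]
win 243 (array([0.49856324, 0.21065261, 0.04736771]), array([0.50226604, 0.2403481 , 0.12225249]))
trans cm [ 2.18e+01 -1.54e+00  1.00e-02] rot [-0.001 -0.001 -0.002]
```

View pics/w3.png

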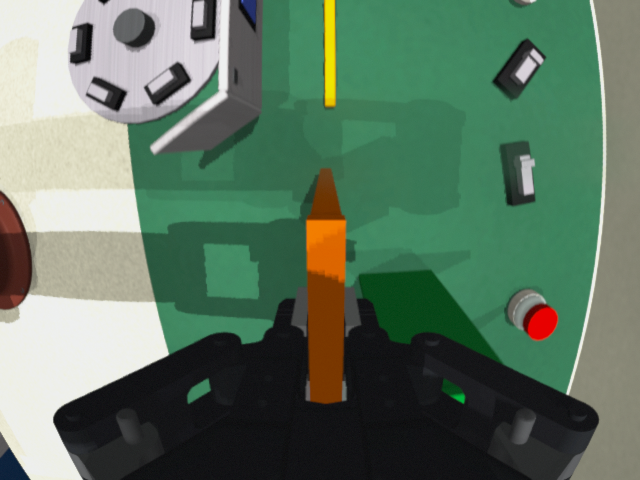

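The wrist view shows amber held square at (326,270). The strip (330,50) and screen edge (235,90) with blue window (247,8) lie ahead. Strip and screen fits agree on an origin near x=0.500. I'll move along in front.

Emit:
send_rows --steps '[{"translation":[1,0,0],"delta_rot":[0,0,0],"jaw":0},{"translation":[3,-0.2,0],"delta_rot":[0,0,0],"jaw":0},{"translation":[6,-0.4,0],"delta_rot":[0,0,0],"jaw":0},{"translation":[9,-0.6,0],"delta_rot":[0,0,0],"jaw":0},{"translation":[12,-0.8,0],"delta_rot":[0,0,0],"jaw":0},{"translation":[14,-1,0],"delta_rot":[0,0,0],"jaw":0},{"translation":[16,-1.2,0],"delta_rot":[0,0,0],"jaw":0},{"translation":[17,-1.2,0],"delta_rot":[0,0,0],"jaw":0}]'

```text
time: 7.5
tool_pos: [0.5546, 0.188, 0.2924]
tool_rot: [-0.0, 0.731, 0.682, 0.0]
contact_force: [0.3, -0.0, -2.4]
gripper_width: 0.109
grasp_force: 58.6
```

```bash
cat > scr.py <<'E'
from h import *
s=state();print(s['tool_pos'],s['contact_force'])
f=grab('wrist'); W=wworld(f)
h=cv2.cvtColor(f['pixels'],cv2.COLOR_BGR2HSV)
m=(h[...,0]>20)&(h[...,0]<34)&(h[...,1]>150)&(W[...,2]>.012)&(W[...,2]<.02)&(W[...,1]>.08)&(W[...,1]<.4)
P=W[m];print('strip',cv2.minAreaRect(P[:,:2].astype(np.float32)*1000),np.median(P,0))
m=(abs(W[...,2]-.15)<.006)&(W[...,1]>.13)&(W[...,1]<.34)&(abs(W[...,0]-.497)<.025)&(h[...,1]<70)
P=W[m];c=[]
for a in np.arange(.13,.34,.02):
    q=P[(P[:,1]>a)&(P[:,1]<a+.02)]
    if len(q)>15:c.append((a+.01,np.percentile(q[:,0],97)))
c=np.array(c);print(np.polyfit(c[:,0]-.237,c[:,1],1),len(c))
m=(h[...,0]>105)&(h[...,0]<130)&(h[...,1]>100)&(abs(W[...,0]-.5)<.03)&(abs(W[...,1]-.24)<.06)
P=W[m];print('win',m.sum())
if m.sum():print(np.percentile(P,[0,1,50,99,100],0).round(4))
E
python3 scr.py
```

```text
[0.55457079 0.18797595 0.29239487] [ 0.29793269 -0.04782989 -2.37784808]
strip ((575.9688110351562, 238.13070678710938), (210.7061767578125, 11.927093505859375), 86.09080505371094) [0.57727129 0.2627779  0.01473142]
[0.06608554 0.49991187] 11
win 745
[[0.4985 0.203  0.0522]
 [0.4994 0.2147 0.0568]
 [0.5017 0.2405 0.0946]
 [0.5037 0.2657 0.1188]
 [0.5106 0.2662 0.3612]]
```

```bash
cat >> h.py <<'E'
O=np.array([.5003,.2395]);YW=-.067
def place(th,xf,z,y=0,L=.212):  # th deg; front-corner x, rear-corner z (mm)
    t=np.radians(th);d=np.array([-np.sin(t),np.cos(t)]);n=np.array([np.cos(t),np.sin(t)])
    c=np.array([xf/1000-.010*n[0],z/1000])+.005*n+L*d
    p=np.r_[O+c[0]*np.array([np.cos(YW),np.sin(YW)])+(y/1000)*np.array([-np.sin(YW),np.cos(YW)]),c[1]]
    return p,Rt(YW,-t)
E
python3 - <<'E'
from h import *
for a in((0,62,75),(15,62,50),(15,62,3)):
    p,r=place(*a);print(a,p.round(4));rel(p,r)
E
```

```text
(0, 62, 75) [0.5572 0.2357 0.287 ]
trans cm [ 4.7  -0.08  0.54] rot [ 0.    -0.001 -0.002]
(15, 62, 50) [0.5026 0.2393 0.2561]
trans cm [ 4.69 -5.55  3.63] rot [-0.262 -0.001 -0.002]
(15, 62, 3) [0.5026 0.2393 0.2091]
trans cm [ 4.69 -5.55  8.33] rot [-0.262 -0.001 -0.002]
```

Emit:
send_rows --steps '[{"translation":[1.5,0,0.2],"delta_rot":[0,0,0],"jaw":0},{"translation":[3.5,-0.3,0.5],"delta_rot":[-0.02,0,-0.002],"jaw":0},{"translation":[4.7,-1.4,1.0],"delta_rot":[-0.07,0,-0.002],"jaw":0},{"translation":[4.7,-2.5,1.6],"delta_rot":[-0.12,0,-0.002],"jaw":0},{"translation":[4.7,-3.6,2.3],"delta_rot":[-0.17,0,-0.002],"jaw":0},{"translation":[4.7,-4.7,3.0],"delta_rot":[-0.22,0,-0.002],"jaw":0},{"translation":[4.7,-5.55,3.6],"delta_rot":[-0.262,0,-0.002],"jaw":0},{"translation":[4.7,-5.55,3.6],"delta_rot":[-0.262,0,-0.002],"jaw":0}]'

```text
time: 8.35
tool_pos: [0.5008, 0.2376, 0.2544]
tool_rot: [0.095, 0.724, 0.677, 0.088]
contact_force: [0.1, -0.4, -2.3]
gripper_width: 0.11
grasp_force: 58.7
```

```bash
python3 scr.py
python3 - <<'E'
from h import *
f=grab('scene');cv2.imwrite('pics/s3.png',cv2.resize(f['pixels'][40:240,160:400],(720,600)))
for a in((15,62,50),(15,62,3)):
    p,r=place(*a);rel(p,r)
print(state()['contact_force'])
E
```

```text
[0.5008097  0.23760101 0.25441448] [ 0.12000023 -0.4246276  -2.33042187]
strip ((578.8626098632812, 289.60455322265625), (108.30804443359375, 12.755497932434082), 86.56926727294922) [0.57962598 0.298658   0.01469179]
[0.06665577 0.49918111] 8
win 0
trans cm [ 0.17 -0.06  0.02] rot [-0.     0.001 -0.001]
trans cm [ 0.17 -1.28  4.56] rot [-0.     0.001 -0.001]
[-0.97479919 -0.2395839  -1.61929271]
```

View pics/s3.png

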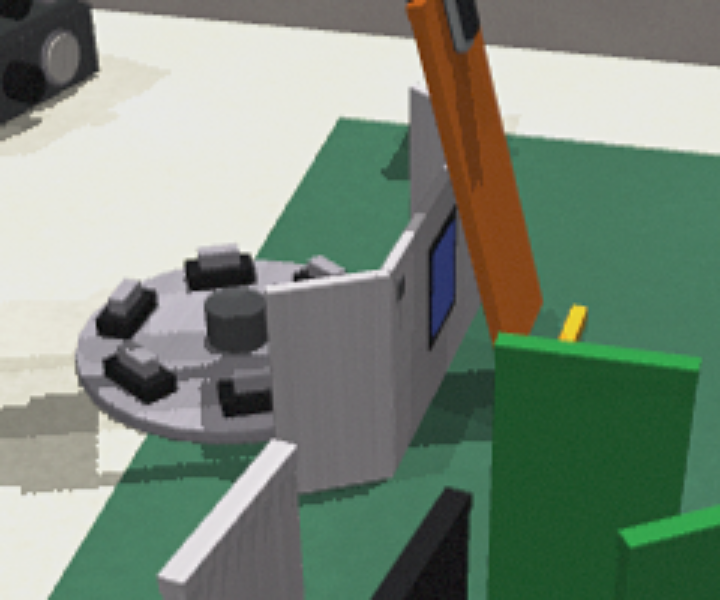

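The crop shows amber leaning towards the screen in front of the window (foot near (515,320)), with the strip at (573,325). I'll descend to 3 mm.

Emit:
send_rows --steps '[{"translation":[0.2,-0.15,0.6],"delta_rot":[0,0,0],"jaw":0},{"translation":[0.2,-0.4,1.4],"delta_rot":[0,0,0],"jaw":0},{"translation":[0.2,-0.6,2.2],"delta_rot":[0,0,0],"jaw":0},{"translation":[0.2,-0.85,3.0],"delta_rot":[0,0,0],"jaw":0},{"translation":[0.2,-1.05,3.7],"delta_rot":[0,0,0],"jaw":0},{"translation":[0.2,-1.2,4.2],"delta_rot":[0,0,0],"jaw":0},{"translation":[0.2,-1.28,4.5],"delta_rot":[0,0,0],"jaw":0},{"translation":[0.2,-1.28,4.5],"delta_rot":[0,0,0],"jaw":0}]'

```text
time: 9.25
tool_pos: [0.5021, 0.2397, 0.2089]
tool_rot: [0.095, 0.724, 0.677, 0.089]
contact_force: [-0.6, 0.1, -2.1]
gripper_width: 0.108
grasp_force: 58.7
```

Run:
```python
from h import *
s=state();print(s['contact_force'])
for a in((15,62,2),(15,68,2),(15,71,2),(15,62,-1)):
    p,r=place(*a);rel(p,r)
```

```text
[-0.55412698  0.12025336 -2.10874124]
trans cm [-0.04  0.03  0.09] rot [-0.001  0.001 -0.001]
trans cm [-0.03  0.61  0.25] rot [-0.001  0.001 -0.001]
trans cm [-0.03  0.9   0.32] rot [-0.001  0.001 -0.001]
trans cm [-0.04 -0.04  0.38] rot [-0.001  0.001 -0.001]
```

Emit:
send_rows --steps '[{"translation":[0,0.1,0.1],"delta_rot":[0,0,0],"jaw":0},{"translation":[0,0.2,0.15],"delta_rot":[0,0,0],"jaw":0},{"translation":[0,0.3,0.17],"delta_rot":[0,0,0],"jaw":0},{"translation":[0,0.4,0.2],"delta_rot":[0,0,0],"jaw":0},{"translation":[0,0.45,0.21],"delta_rot":[0,0,0],"jaw":0},{"translation":[0,0.5,0.22],"delta_rot":[0,0,0],"jaw":0},{"translation":[0,0.5,0.22],"delta_rot":[0,0,0],"jaw":0},{"translation":[0,0.5,0.22],"delta_rot":[0,0,0],"jaw":0}]'

```text
time: 10.05
tool_pos: [0.5077, 0.2395, 0.2087]
tool_rot: [0.096, 0.724, 0.677, 0.089]
contact_force: [0.1, 0.2, -2.6]
gripper_width: 0.11
grasp_force: 58.7
```

Emit:
send_rows --steps '[{"translation":[0,0.05,0.01],"delta_rot":[0,0,0],"jaw":0},{"translation":[0,0.1,0.03],"delta_rot":[0,0,0],"jaw":0},{"translation":[0,0.15,0.04],"delta_rot":[0,0,0],"jaw":0},{"translation":[0,0.2,0.05],"delta_rot":[0,0,0],"jaw":0},{"translation":[0,0.2,0.05],"delta_rot":[0,0,0],"jaw":0},{"translation":[0,0.2,0.05],"delta_rot":[0,0,0],"jaw":0},{"translation":[0,0.2,0.05],"delta_rot":[0,0,0],"jaw":0},{"translation":[0,0.2,0.05],"delta_rot":[0,0,0],"jaw":0}]'

```text
time: 10.85
tool_pos: [0.5097, 0.2394, 0.2087]
tool_rot: [0.096, 0.724, 0.677, 0.089]
contact_force: [1.1, 0.2, -2.6]
gripper_width: 0.107
grasp_force: 58.7
```

Emit:
send_rows --steps '[{"translation":[0,0.05,0.01],"delta_rot":[0,0,0],"jaw":0},{"translation":[0,0.1,0.03],"delta_rot":[0,0,0],"jaw":0},{"translation":[0,0.15,0.04],"delta_rot":[0,0,0],"jaw":0},{"translation":[0,0.15,0.04],"delta_rot":[0,0,0],"jaw":0},{"translation":[0,0.15,0.04],"delta_rot":[0,0,0],"jaw":0},{"translation":[0,0.15,0.04],"delta_rot":[0,0,0],"jaw":0},{"translation":[0,0.15,0.04],"delta_rot":[0,0,0],"jaw":0},{"translation":[0,0.15,0.04],"delta_rot":[0,0,0],"jaw":0}]'

```text
time: 11.65
tool_pos: [0.5111, 0.2393, 0.2086]
tool_rot: [0.095, 0.725, 0.677, 0.089]
contact_force: [-3.4, -0.4, 0.5]
gripper_width: 0.106
grasp_force: 58.8
```

Run:
```python
from h import *
s=state();print(s['tool_pos'],s['contact_force'],s['ft_torque'])
for a in((15,68,2),(15,71,2)):
    p,r=place(*a);print(p);rel(p,r)
```

```text
[0.51109995 0.23925001 0.20863706] [-3.36150911 -0.39768706  0.48218208] [ 0.01040827  1.16643146 -0.00291038]
[0.50858211 0.23894427 0.20807037]
trans cm [-0.05 -0.26 -0.01] rot [-0.     0.001 -0.001]
[0.51157538 0.23874342 0.20807037]
trans cm [-0.05  0.03  0.07] rot [-0.     0.001 -0.001]
```

The foot touched the strip at x≈70, as modelled. I'll back off 3 mm and lean it onto the screen.

Run:
```python
from h import *
for a in((15,67,2),(17,67,2),(19,67,2),(20.3,67,1),(20.6,67,0.3),(21,67,0)):
    p,r=place(*a);print(a);rel(p,r)
```

```text
(15, 67, 2)
trans cm [-0.05 -0.35 -0.04] rot [-0.     0.001 -0.001]
(17, 67, 2)
trans cm [-0.05 -1.08 -0.04] rot [-0.035  0.001 -0.001]
(19, 67, 2)
trans cm [-0.05 -1.81 -0.01] rot [-0.07   0.001 -0.001]
(20.3, 67, 1)
trans cm [-0.05 -2.31  0.11] rot [-0.093  0.001 -0.001]
(20.6, 67, 0.3)
trans cm [-0.05 -2.44  0.19] rot [-0.098  0.001 -0.001]
(21, 67, 0)
trans cm [-0.05 -2.59  0.23] rot [-0.105  0.001 -0.001]
```

Emit:
send_rows --steps '[{"translation":[-0.05,-0.35,-0.04],"delta_rot":[0,0,0],"jaw":0},{"translation":[-0.05,-0.7,-0.04],"delta_rot":[-0.017,0,0],"jaw":0},{"translation":[-0.05,-1.08,-0.04],"delta_rot":[-0.035,0,0],"jaw":0},{"translation":[-0.05,-1.45,-0.02],"delta_rot":[-0.053,0,0],"jaw":0},{"translation":[-0.05,-1.81,0],"delta_rot":[-0.07,0,0],"jaw":0},{"translation":[-0.05,-2.1,0.05],"delta_rot":[-0.083,0,0],"jaw":0},{"translation":[-0.05,-2.31,0.11],"delta_rot":[-0.093,0,0],"jaw":0},{"translation":[-0.05,-2.31,0.11],"delta_rot":[-0.093,0,0],"jaw":0}]'

```text
time: 12.45
tool_pos: [0.4887, 0.2403, 0.2013]
tool_rot: [0.129, 0.719, 0.672, 0.12]
contact_force: [-0.0, 0.8, -1.8]
gripper_width: 0.108
grasp_force: 58.8
```

Run:
```python
from h import *
s=state();print(s['tool_pos'],s['contact_force'],s['ft_torque'])
f=grab('top');cv2.imwrite('pics/t2.png',cv2.resize(f['pixels'][200:350,100:300],(800,600)))
for a in((20.6,67,0.3),(21,67,0)):
    p,r=place(*a);print(a);rel(p,r)
```

```text
[0.48870934 0.24027186 0.20128472] [-0.01351667  0.76941458 -1.78290048] [0.01910399 0.34981616 0.00081581]
(20.6, 67, 0.3)
trans cm [-0.   -0.13  0.07] rot [-0.004  0.001 -0.001]
(21, 67, 0)
trans cm [-0.   -0.29  0.09] rot [-0.011  0.001 -0.001]
```

View pics/t2.png

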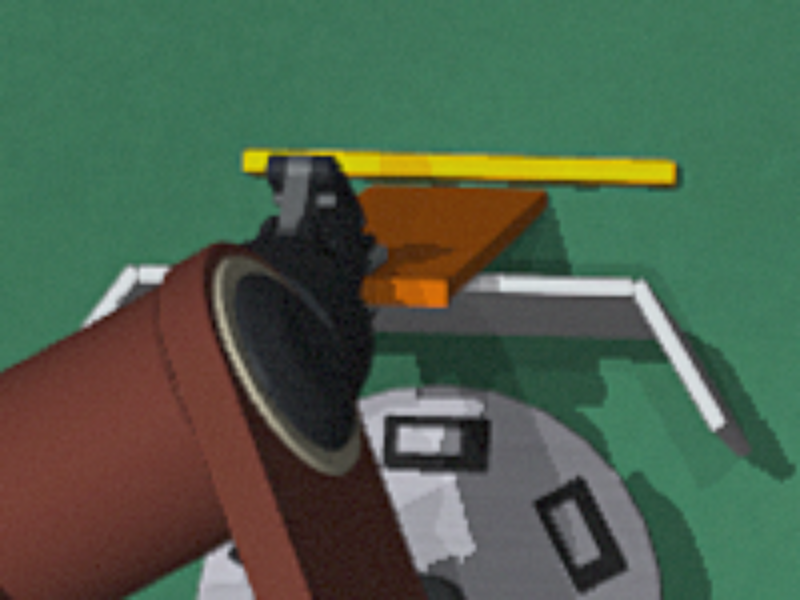

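The top crop shows the panel foot (460,190) just inside the strip (460,165), with its back over the screen's top edge. I'll make the last bit of contact.

Emit:
send_rows --steps '[{"translation":[0,-0.06,0.03],"delta_rot":[-0.002,0,0],"jaw":0},{"translation":[0,-0.13,0.06],"delta_rot":[-0.004,0,0],"jaw":0},{"translation":[0,-0.18,0.08],"delta_rot":[-0.006,0,0],"jaw":0},{"translation":[0,-0.22,0.11],"delta_rot":[-0.008,0,0],"jaw":0},{"translation":[0,-0.22,0.14],"delta_rot":[-0.008,0,0],"jaw":0},{"translation":[0,-0.22,0.14],"delta_rot":[-0.008,0,0],"jaw":0},{"translation":[0,-0.22,0.14],"delta_rot":[-0.008,0,0],"jaw":0},{"translation":[0,-0.22,0.14],"delta_rot":[-0.008,0,0],"jaw":0}]'

```text
time: 13.3
tool_pos: [0.4878, 0.2404, 0.2]
tool_rot: [0.132, 0.719, 0.671, 0.123]
contact_force: [-1.9, 0.3, 0.9]
gripper_width: 0.111
grasp_force: 59.2
```

Emit:
send_rows --steps '[{"translation":[0,-0.05,0],"delta_rot":[-0.002,0,0],"jaw":0},{"translation":[0,-0.1,0],"delta_rot":[-0.004,0,0],"jaw":0},{"translation":[0,-0.15,0],"delta_rot":[-0.006,0,0],"jaw":0},{"translation":[0,-0.15,0],"delta_rot":[-0.006,0,0],"jaw":0},{"translation":[0,-0.15,0],"delta_rot":[-0.006,0,0],"jaw":0},{"translation":[0,-0.15,0],"delta_rot":[-0.006,0,0],"jaw":0},{"translation":[0,-0.15,0],"delta_rot":[-0.006,0,0],"jaw":0},{"translation":[0,-0.15,0],"delta_rot":[-0.006,0,0],"jaw":0}]'

```text
time: 14.1
tool_pos: [0.4865, 0.2405, 0.1995]
tool_rot: [0.134, 0.718, 0.671, 0.125]
contact_force: [-2.5, 0.1, 4.0]
gripper_width: 0.109
grasp_force: 59.5
```

Run:
```python
from h import *
s=state();print(s['tool_pos'],s['contact_force'],s['ft_torque'])
q=np.array(s['tool_rot']);M=R.from_quat(q[[1,2,3,0]]).as_matrix();print('tilt',np.degrees(np.arccos(-M[2,2])))
f=grab('top');W=world(f);h=cv2.cvtColor(f['pixels'],cv2.COLOR_BGR2HSV)
am=(h[...,0]>7)&(h[...,0]<18)&(h[...,1]>150)&(W[...,1]>.1)&(W[...,1]<.4)&(W[...,0]>.42)&(W[...,2]<.3)
P=W[cv2.erode(am.astype(np.uint8),np.ones((3,3)))>0]
c,sn=np.cos(YW),np.sin(YW);D=P[:,:2]-O;X=np.c_[D@[c,sn],D@[-sn,c],P[:,2]]*1000
print(np.percentile(X,[1,50,99],0).round(1))
```

```text
[0.48652945 0.24050172 0.19946134] [-2.5300163   0.08178871  4.0103113 ] [-0.06925316  0.43242356 -0.0361315 ]
tilt 21.174369672161884
[[-26.5 -45.1  18.3]
 [ 22.  -21.3 119.8]
 [ 60.7  35.1 229.6]]
```

Centred (edge at y=-45 mm), tilt 21.2°, foot on the bench. Releasing gently.

Emit:
send_rows --steps '[{"translation":[0,0,0],"delta_rot":[0,0,0],"jaw":1.2},{"translation":[0,0,0],"delta_rot":[0,0,0],"jaw":1.5},{"translation":[0,0,0],"delta_rot":[0,0,0],"jaw":1.8},{"translation":[0,0,0],"delta_rot":[0,0,0],"jaw":2.2},{"translation":[0,0,0],"delta_rot":[0,0,0],"jaw":2.6},{"translation":[0,0,0],"delta_rot":[0,0,0],"jaw":3},{"translation":[0,0,0],"delta_rot":[0,0,0],"jaw":3},{"translation":[0,0,0],"delta_rot":[0,0,0],"jaw":3}]'

```text
time: 14.95
tool_pos: [0.4864, 0.2404, 0.1991]
tool_rot: [0.134, 0.718, 0.671, 0.125]
contact_force: [-1.1, -0.5, 1.1]
gripper_width: 0.351
grasp_force: 0.0
```

```bash
cat > chk.py <<'E'
from h import *
s=state();print(s['time'],s['contact_force'],s['gripper_width'],s['grasp_force'])
c,sn=np.cos(YW),np.sin(YW)
for n in('top','scene'):
    f=grab(n);W=world(f);h=cv2.cvtColor(f['pixels'],cv2.COLOR_BGR2HSV)
    if n=='scene':cv2.imwrite('pics/s4.png',f['pixels'])
    am=(h[...,0]>7)&(h[...,0]<18)&(h[...,1]>150)&(W[...,1]>.1)&(W[...,1]<.4)&(W[...,0]>.42)&(W[...,2]<.3)
    P=W[cv2.erode(am.astype(np.uint8),np.ones((3,3)))>0]
    D=P[:,:2]-O;X=np.c_[D@[c,sn],D@[-sn,c],P[:,2]]*1000
    print(n,len(P),np.percentile(X,[1,50,99],0).round(1))
    # front face plane
    if n=='top':
        F=X[X[:,2]<205];A=np.c_[F[:,1:],np.ones(len(F))];k=np.linalg.lstsq(A,F[:,0],rcond=None)[0]
        for _ in range(3):
            g=abs(A@k-F[:,0])<4;k=np.linalg.lstsq(A[g],F[g,0],rcond=None)[0]
        print('plane: x at z=0 %.1f, tilt %.2f deg, yaw err %.2f deg'%(k[2],np.degrees(np.arctan(-k[1])),np.degrees(np.arctan(k[0]))))
E
python3 chk.py
```

```text
14.95 [-1.05695167 -0.45828151  1.11197993] 0.3505507098927439 0.0
top 856 [[-27.9 -44.7  19.6]
 [ 18.9 -19.7 125.4]
 [ 60.8  34.6 229.1]]
plane: x at z=0 68.2, tilt 21.31 deg, yaw err 0.40 deg
scene 1679 [[-21.9 -46.   47.1]
 [ 13.8 -16.2 142. ]
 [ 51.4  37.2 227.8]]
```

Emit:
send_rows --steps '[{"translation":[0,0,-0.5],"delta_rot":[0,0,0],"jaw":3.4},{"translation":[0,0,-1.5],"delta_rot":[0,0,0],"jaw":3.4},{"translation":[0,0,-2.5],"delta_rot":[0,0,0],"jaw":3.4},{"translation":[0,0,-4],"delta_rot":[0,0,0],"jaw":3.4},{"translation":[0,0,-6],"delta_rot":[0,0,0],"jaw":3.4},{"translation":[0,0,-8],"delta_rot":[0,0,0],"jaw":3.4},{"translation":[0,0,-10],"delta_rot":[0,0,0],"jaw":3.4},{"translation":[0,0,-11],"delta_rot":[0,0,0],"jaw":3.4}]'

```text
time: 15.85
tool_pos: [0.4468, 0.2436, 0.3055]
tool_rot: [0.135, 0.718, 0.671, 0.128]
contact_force: [-0.3, 0.5, -0.2]
gripper_width: 0.396
grasp_force: 0.0
```

```bash
python3 chk.py
```

```text
15.85 [-0.34466149  0.45826977 -0.2246029 ] 0.395598686021599 0.0
top 1273 [[-28.2 -44.6  18.6]
 [ 11.1  -8.9 145.3]
 [ 60.5  39.3 229.6]]
plane: x at z=0 68.0, tilt 21.30 deg, yaw err 0.34 deg
scene 1860 [[-22.3 -45.6  47.6]
 [ 10.5 -11.2 149.4]
 [ 50.9  36.9 228.1]]
```

View pics/s4.png

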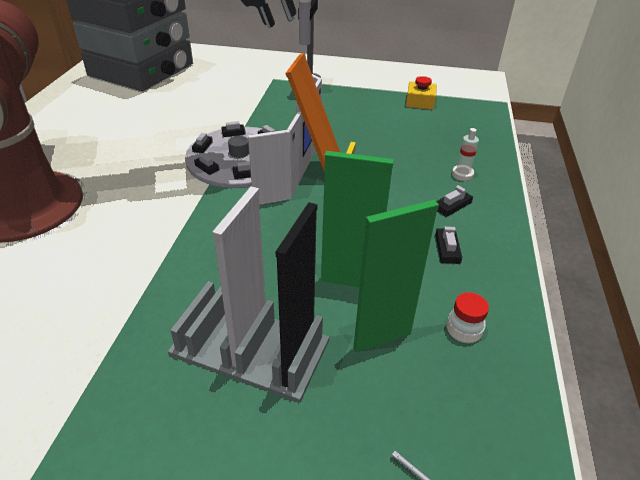

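The scene view shows amber leaning on the screen at (315,105), steady since release. The gripper is clear at (270,8), and the aluminium and black panels are still in the rack.

```bash
python3 -c "
from plant import *
print(job_done())"
```

```text
the job is handed in; nothing more can be done
None
```

The amber panel is leaning on the screen's top edge, centred and square in front of the blue window, with its foot about 3 mm from the stop strip. The aluminium and black panels are still in the rack, and the job was handed in at about 16 s.

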